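Hang a slide rack on the spring-balanced drying arm

ROBOT

A 6-joint arm with a two-finger parallel gripper is mounted at the origin on a cart in front of the work surface, level with it; the furniture and walls round the work are solid. World frame = base frame: x ahead of the robot, y to its left, z up, the work surface at z = 0. Lengths are in m, angles in rad, forces in N, time in s.
With the tool pointing down it reaches from about 0.35 to 1 m from the base axis. Payload 7.1 kg.
Tool frame: the origin (TCP) lies between the finger pads; the fingertips stand 22 mm ahead of it and the grasp point (between the pads) lies 3 mm ahead of it; x points along the fingers, y is the direction in which the jaws open and shut, and the axes are right-handed (so a half turn about x gives the same grasp; the last joint's range is limited). The gripper opens to 85 mm and grips with 20 to 120 N. Pads are 22 mm wide; open, the fingers measure 114 mm over their backs; the gripper's body (76 mm by 85 mm) begins 54 mm behind the grasp point. The pads swing forward as they close: fully open they stand 13 mm farther back than shut.
Start: joints at [1.154, 0.423, 1.63, -0, 1.089, -0.019], TCP at [0.242, 0.576, 0.253] pointing down, gripper open.
Joint ranges: [-3, 3], [-0.9, 2.11], [0.09, 2.58], [-1.31, 4.45], [0.11, 2.69], [-2.54, 2.54]. Speed limits (rad/s): [2.39, 2.39, 3.01, 3.14, 3.14, 3.14].

INTERFACE

Orientations are given as a rotation vector (axis times angle).
In Python, from rig import manip gives the robot as it stands. The module is installed in compiled form; this text tells all that it offers. Calls block until the motion is done:
- manip.move_to(position, orientation): joint-space move of the TCP to a pose.
- manip.servo_line(position, orientation=None, rate=0.15): straight line of the TCP; orientation=None keeps the orientation; rate is the mean speed in m/s.
- manip.set_joints(angles): joint-space move.
- manip.command_gripper(opening, f_grip=None): finger opening in m; f_grip is the grip in N (None keeps the last); returns when the fingers have stopped.
- manip.hold(seconds).
- manip.solve_ik(position, orientation): joint angles nearest the present ones, or None.
- manip.camera(name): name is "scene" or "top" or "wrist"; returns a dict with "image" (400x640x3 uint8, red, green, blue), "fx", "fy", "cx", "cy" (pixels), "cam_to_world" (4x4, takes a point from camera to world coordinates); the wrist camera has in their place "mount" (4x4, takes a point from camera to tool coordinates, whose origin is the TCP and whose axes are the tool frame's). Camera axes: x right, y down, z forward; pixel columns grow to the right and rows downward; lengths in m; the calibration is good to about 2 mm. A picture is of the moment at which its call begins: read the wrist's pose just before it. There is no depth.
A pose or a line that the arm cannot do raises manip.IKError and nothing moves.
- manip.sign_off(): hands the job in, once; it reports no verdict.
Readings, each from a call of its own:
- manip.get_time(): time.
- manip.get_joint_positions(): joint angles.
- manip.get_joint_vel(): joint speeds.
- manip.get_tau(): joint torques, N m.
- manip.get_position(): TCP position.
- manip.get_ee_rot(): TCP orientation.
- manip.get_contact_force(): force on the tool from outside, world axes, zero at the start.
- manip.get_torque(): the same for the moment, N m.
- manip.get_width(): finger opening in m.
Only numpy, scipy, OpenCV 4.12 (cv2) and the standard library are available. Lean on these libraries where they do the work, as an engineer would, in place of code of your own. Each camera call takes 0.05 s, during which the arm holds its last target.

TASK

Pick up the steel slide rack by its grip tab and hang it on the spring-balanced swing arm, its cross pin lying in the notches of both fork prongs, so that it hangs upright over the drip tray. The arm sinks under the load by an amount that depends on the rack's weight: go down gently with it, never force the arm, and let go only when the arm carries the whole weight, so that it neither drops nor springs up as you release. Leave the objects round about where they are.

Things in the scene. Friction and masses are not known exactly. Their poses are not given: they have to be found in the camera images.
- rack_grip (a point): Loose slide rack, 152 mm high, 0.3 to 0.9 kg (unknown): steel basket 60 (x) x 92 (y) x 34 mm of glass slides, a stem with a cross pin, and a grey grip tab on top. This point: middle of the tab, 132 mm above the rack's underside. Tab: 26 (x) x 12 (y) x 44 (z) mm; grasp it from above across y. y runs along the pin, z up; a half turn about z looks the same.
- rack_pin (a point): Middle of the rack's cross pin, 37 mm straight below rack_grip. The pin is a round bar 6 mm thick, 58 mm long along y. Below it the bare stem, 8 mm thick, goes down 35 mm to the basket's strap. Axes as rack_grip.
- fork (a point): Seat on the arm's fork: where the pin's middle lies when seated. Two steel prongs 7 mm wide, 20 mm apart, point along -x (about to the robot); the stem enters between them along +x. Prongs end 19 mm ahead; humps 9 mm before and behind the V notch rise 5 mm over the seat; undersides 14 mm below; head block 28 mm behind. z up, frame stays level. Unloaded: 284 mm above the bench.
- sink (a joint): How far the parallel-link arm has sunk, rad: 0 unloaded (upper stop) to 0.70 (lower stop). At s the fork is 45 + 180 cos(0.30 - s) mm from the post's axis, along the fork's -x, and 231 + 180 sin(0.30 - s) mm above the bench, so it moves on an arc. Springy: about 80 N/m at the fork after 1 N preload, damped. Rests between 0.1 and 0.6 under the rack, by its weight.
- swing (a joint): Swing of the arm about the upright post, rad, positive anticlockwise from above, 0 straight in front of the foot; turns freely to 0.5 either way with slight friction, and stays where it is left. The point fork turns with it.
- balancer: Foot and post of the arm, fixed on the bench: round grey foot 110 mm across, post 25 mm thick up to 180 mm, below the turning yoke. Origin: on the post's axis at bench height; z up, the arm points along its -x when swing is 0.
- drip_tray: White plastic drip tray, open, 100 mm (x) x 140 mm (y) x 30 mm high, fixed on the bench below the fork. Origin: middle of its underside.
- objective_case: Bystander: upright black cylindrical lens case with a grey cap, 37 mm across, 62 mm high; origin at the middle of its underside.
- eyepiece: Bystander: black microscope eyepiece standing upright, 38 mm across, 52 mm high; origin at the middle of its underside.
- dropper_vial: Bystander: small glass vial with a black screw cap, 26 mm across, 55 mm high; origin at the middle of its underside.
Mind the look-alikes: they are no part of the job. There is more than one size of the drip_tray; the job needs the larger. What is shaped like the part that bears rack_grip but black is not meant.

How it is judged:
On the way, in this order (a step that is already met when the one before it is completed fails the run):
1. the rack is lifted clear of the bench in the gripper (height (world z) of rack_pin above 0.13 m and contact force between the fingers and rack above 0.5 N and distance between rack_pin and fork above 0.03 m), for 0.2 s.
2. still held, the rack's pin lies in the fork and the arm has sunk with it (distance between rack_pin and fork below 0.009 m and value of joint sink above 0.05 rad and contact force between the fingers and rack above 0.5 N), for 0.2 s.
At the end, for the whole second after the job is handed in: Rack hangs free, pin in both notches (4 mm along prongs and in height, 8 mm sideways; 0.2 rad of square and upright); arm sunk over 0.07 rad and at rest (under 0.06 rad/s, rack under 0.03 m/s); pin within 60 mm of the drip tray's middle seen from above (x of rack_pin in the frame of fork between -0.004 and 0.004 m and y of rack_pin in the frame of fork between -0.008 and 0.008 m and z of rack_pin in the frame of fork between -0.004 and 0.004 m and angle between the y axis of rack_pin and the y axis of fork, either way round below 0.2 rad and angle between rack_pin's own z axis and vertical below 0.2 rad and horizontal distance between rack_pin and drip_tray below 0.06 m and value of joint sink above 0.07 rad and velocity of joint sink between -0.06 and 0.06 rad/s and linear speed of rack below 0.03 m/s); the robot touches nothing.
It fails at once if the arm drops or springs up as the rack is let go: with the rack on the fork and no finger on it, the arm moves faster than 0.2 rad/s (distance between rack_pin and fork below 0.02 m and contact force between the fingers and rack below 0.05 N and (velocity of joint sink above 0.2 rad/s or velocity of joint sink below -0.2 rad/s)).
It fails at once if the arm is forced: the rack pushes on it with more than 20 N (contact force between rack and balancer above 20 N).
It fails at once if the gripper pushes on the arm with more than 20 N (contact force between any of the fingers, the arm and balancer above 20 N).
It fails at once if the rack is tipped by more than 0.5 rad (angle between rack_pin's own z axis and vertical above 0.5 rad).
It fails at once if a bystander is moved by more than 20 mm (distance of any of objective_case, eyepiece, dropper_vial from where it was at the start of the episode above 0.02 m).
It also fails if it takes over 64 s, if anything falls off the work surface, if the arm or the gripper's body presses on something with over 40 N, if the wrist force passes 120 N, or if a joint passes its speed limit or range.

## Working session

There is one attempt and no reset: what is moved stays moved. The work goes in short steps, each a Python script; the robot and the scene stay as the last script left them, time stands still between calls to the robot, and variables do not carry over. Pictures are saved under pics/ and viewed, and the job is handed in when it is done.

```bash
mkdir -p pics; ls
cat > h.py <<'E'
import numpy as np,cv2,pickle
from rig import manip
def snap(name,fn):
    p=manip.get_position();r=manip.get_ee_rot()
    c=manip.camera(name)
    cv2.imwrite(f'pics/{fn}.png',c['image'][:,:,::-1])
    if 'mount' in c:
        T=np.eye(4);T[:3,:3]=cv2.Rodrigues(np.array(r,float))[0];T[:3,3]=p
        c['cam_to_world']=T@c['mount']
    pickle.dump(dict(c),open(f'pics/{fn}.pkl','wb'))
    return c
def load(fn): return pickle.load(open(f'pics/{fn}.pkl','rb'))
def ray(c,u,v):
    T=np.array(c['cam_to_world']);d=T[:3,:3]@np.array([(u-c['cx'])/c['fx'],(v-c['cy'])/c['fy'],1.])
    return T[:3,3],d/np.linalg.norm(d)
def onz(c,u,v,z):
    o,d=ray(c,u,v);return o+d*(z-o[2])/d[2]
def proj(c,P):
    T=np.linalg.inv(np.array(c['cam_to_world']));p=T[:3,:3]@np.array(P)+T[:3,3]
    return np.array([c['fx']*p[0]/p[2]+c['cx'],c['fy']*p[1]/p[2]+c['cy']])
def tri(*a):
    A=np.zeros((3,3));b=np.zeros(3)
    for o,d in a:
        M=np.eye(3)-np.outer(d,d);A+=M;b+=M@o
    x=np.linalg.solve(A,b)
    return x,[np.linalg.norm((np.eye(3)-np.outer(d,d))@(x-o)) for o,d in a]
E
python3 - <<'E'
from h import *
for n in['scene','top','wrist']:
    c=snap(n,n+'0');print(n,c['fx'],np.round(c['cam_to_world'],3).tolist())
print(manip.get_time(),manip.get_ee_rot(),manip.get_contact_force(),manip.get_width())
E
```

```text
pics
scene 445.615683061307 [[0.394, -0.546, 0.739, -0.239], [-0.919, -0.233, 0.318, -0.361], [-0.002, -0.805, -0.594, 0.894], [0.0, 0.0, 0.0, 1.0]]
top 383.64895579641643 [[0.028, -0.985, 0.172, 0.384], [-1.0, -0.026, 0.014, 0.013], [-0.009, -0.173, -0.985, 1.35], [0.0, 0.0, 0.0, 1.0]]
wrist 276.3736295814952 [[0.388, 0.884, 0.261, 0.176], [0.922, -0.372, -0.112, 0.604], [-0.002, 0.284, -0.959, 0.373], [0.0, 0.0, 0.0, 1.0]]
0.15 [ 0.31111612  1.5484407  -0.31299818] [-0.18103759  0.35305021 -0.5108003 ] 0.08541293800489896
```

View pics/scene0.png

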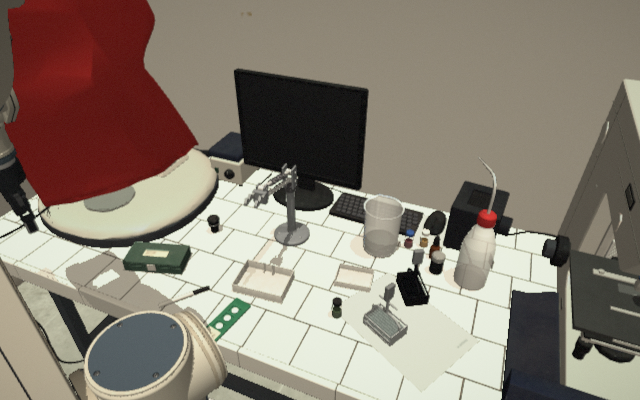

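View pics/top0.png

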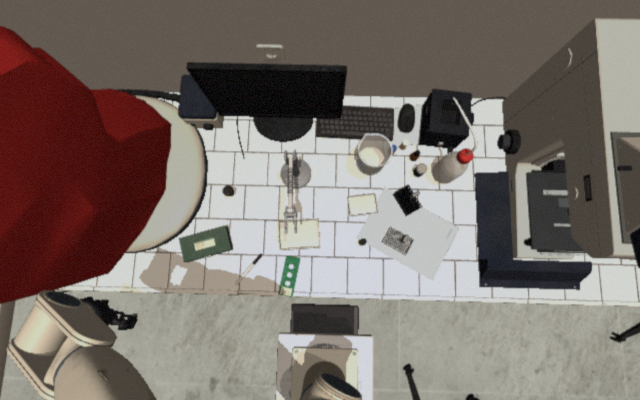

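View pics/wrist0.png

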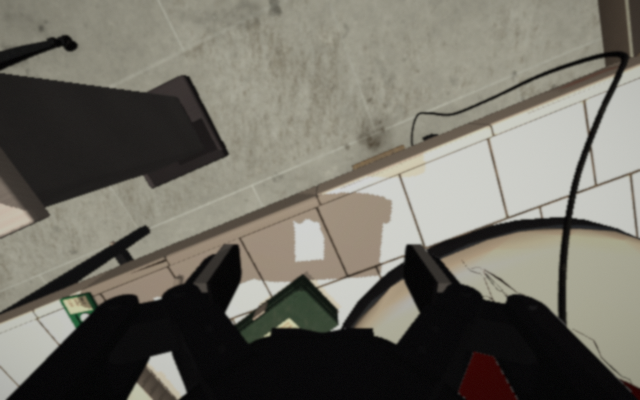

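The scene view has the steel rack at about (386,315) with its grey tab near (390,290). The black look-alike is at (412,285), the arm's fork near (258,195), the large tray at (263,280) and the small tray at (354,275). The bystanders are dark cylinders at (337,307), (213,223) and (437,262). I'll zoom in next.

Run:
```python
from h import *
s=cv2.imread('pics/scene0.png');t=cv2.imread('pics/top0.png')
cv2.imwrite('pics/z1.png',cv2.resize(s[270:350,330:450],None,fx=6.6,fy=6.6,interpolation=cv2.INTER_CUBIC))
cv2.imwrite('pics/z2.png',cv2.resize(s[150:310,220:320],None,fx=3.7,fy=3.7,interpolation=cv2.INTER_CUBIC))
cv2.imwrite('pics/z3.png',cv2.resize(t[140:260,270:430],None,fx=5,fy=5,interpolation=cv2.INTER_CUBIC))
```

```text
(no output)
```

View pics/z1.png

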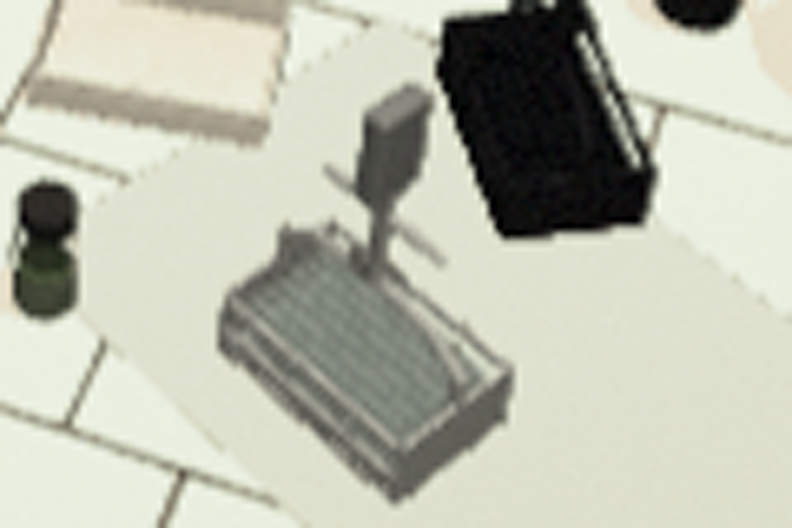

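View pics/z2.png

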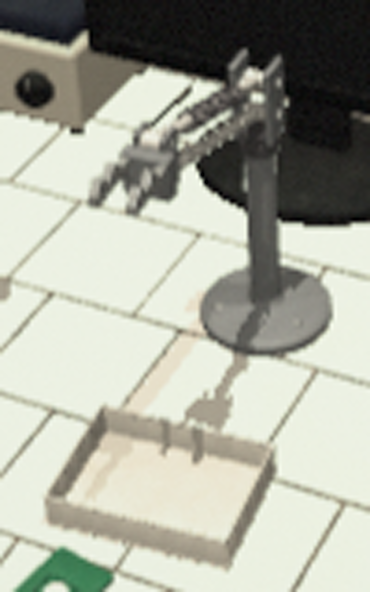

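View pics/z3.png

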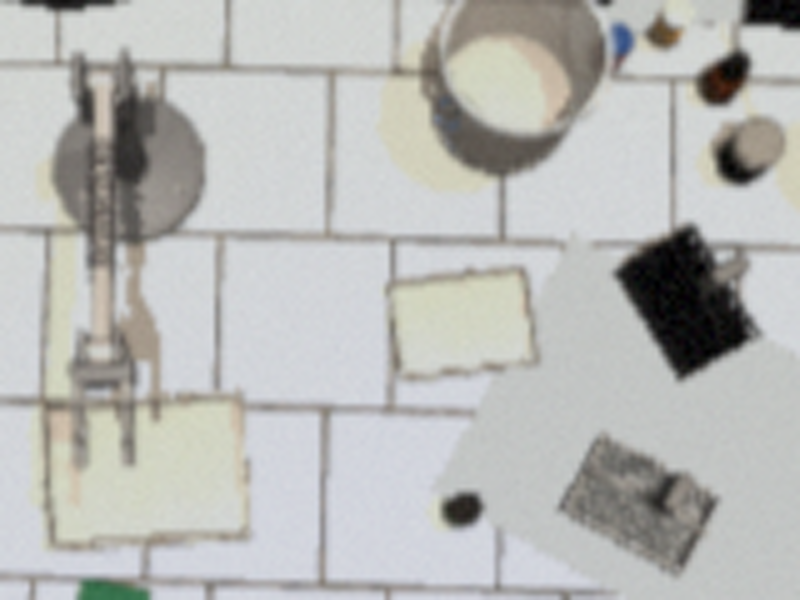

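Run:
```python
from h import *
s=load('scene0');t=load('top0')
z1=lambda u,v:(u/6.6+330,v/6.6+270); z2=lambda u,v:(u/3.7+220,v/3.7+150); z3=lambda u,v:(u/5+270,v/5+140)
p=lambda n,x:print(n,np.round(x,4))
p('tab scene',onz(s,*z1(400,100),.152)); p('tab top',onz(t,*z3(683,490),.152))
a=onz(s,*z1(325,168),.095);b=onz(s,*z1(445,262),.095);p('pin',(a,b,(a+b)/2));print(np.linalg.norm(a-b),np.arctan2(*(a-b)[[1,0]]))
q=[onz(t,*z3(*k),.034) for k in[(600,435),(718,495),(682,575),(560,507)]];p('basket',q);p('c',np.mean(q,0))
p('tri',tri(ray(s,*z1(400,100)),ray(t,*z3(683,490)))[0])
for k in[(80,465),(128,465)]: p('prong tip',onz(t,*z3(*k),.285))
p('prong tips s',(onz(s,*z2(97,195),.285),onz(s,*z2(133,205),.285)))
q=[onz(t,*z3(*k),.03) for k in[(40,405),(242,397),(248,537),(53,548)]];p('tray',q);p('c',np.mean(q,0))
p('foot',onz(t,*z3(129,165),.005))
p('foot s',onz(s,*z2(267,310),.01))
p('objcase/eyep',(onz(t,*z3(460,510),.05),onz(t,*z3(745,145),.05),onz(t,228,190,.05)))
for cy in (128,): p('jarr',onz(t,*z3(525,70),.13))
for k in[(105,250),(105,330),(100,60)]: p('arm',onz(t,*z3(*k),.29))
```

```text
tab scene [ 0.4729 -0.2418  0.152 ]
tab top [ 0.4716 -0.2431  0.152 ]
pin [[ 0.4849 -0.2168  0.095 ]
 [ 0.4596 -0.2674  0.095 ]
 [ 0.4722 -0.2421  0.095 ]]
0.05654553334837313 1.107959858077729
basket [[ 0.5162 -0.212   0.034 ]
 [ 0.4774 -0.2922  0.034 ]
 [ 0.4227 -0.2671  0.034 ]
 [ 0.4663 -0.1847  0.034 ]]
c [ 0.4706 -0.239   0.034 ]
tri [ 0.4713 -0.2424  0.1539]
prong tip [0.4666 0.119  0.285 ]
prong tip [0.4673 0.0923 0.285 ]
prong tips s [[0.466  0.1139 0.285 ]
 [0.4656 0.0879 0.285 ]]
tray [[0.5269 0.1737 0.03  ]
 [0.5362 0.0342 0.03  ]
 [0.4403 0.0274 0.03  ]
 [0.4292 0.1603 0.03  ]]
c [0.4832 0.0989 0.03  ]
foot [0.7047 0.1208 0.005 ]
foot s [0.6984 0.1161 0.01  ]
objcase/eyep [[ 0.4614 -0.115   0.05  ]
 [ 0.7193 -0.3106  0.05  ]
 [ 0.6276  0.3494  0.05  ]]
jarr [ 0.7457 -0.1472  0.13  ]
arm [0.5874 0.1096 0.29  ]
arm [0.5419 0.1077 0.29  ]
arm [0.6981 0.117  0.29  ]
```

```bash
cat >> h.py <<'E'
def ori(a):
    y=np.array([np.cos(a),np.sin(a),0]);x=np.array([0,0,-1.]);R=np.c_[x,y,np.cross(x,y)]
    return cv2.Rodrigues(R)[0].ravel()
E
python3 - <<'E'
from h import *
print(np.round(load('wrist0')['mount'],3).tolist())
R=cv2.Rodrigues(np.array(manip.get_ee_rot()))[0];print(np.round(R,3).tolist())
for P in[(.36,.10,.45),(.472,-.242,.3),(.472,-.242,.135),(.478,.104,.33)]:
  for a in([1.108,1.108-np.pi] if P[1]<0 else [1.63,1.63-np.pi]):
    print(P,a,np.round(manip.solve_ik(P,ori(a)),2))
E
```

```text
[[0.0, -0.284, 0.959, -0.121], [1.0, -0.001, -0.001, 0.001], [0.001, 0.959, 0.284, -0.071], [0.0, 0.0, 0.0, 1.0]]
[[-0.0, 0.387, 0.922], [-0.001, 0.922, -0.387], [-1.0, -0.001, -0.0]]
(0.36, 0.1, 0.45) 1.63 [ 0.24 -0.17  1.87 -0.    1.44 -1.39]
(0.36, 0.1, 0.45) -1.5115926535897932 [ 0.24 -0.17  1.87 -0.    1.44  1.75]
(0.472, -0.242, 0.3) 1.108 [-0.5   0.23  1.79 -0.    1.12 -1.6 ]
(0.472, -0.242, 0.3) -2.033592653589793 [-0.5   0.23  1.79 -0.    1.12  1.54]
(0.472, -0.242, 0.135) 1.108 [-0.5   0.46  1.92 -0.    0.77 -1.6 ]
(0.472, -0.242, 0.135) -2.033592653589793 [-0.5   0.46  1.92 -0.    0.77  1.54]
(0.478, 0.104, 0.33) 1.63 [ 0.19  0.13  1.84 -0.    1.17 -1.44]
(0.478, 0.104, 0.33) -1.5115926535897932 [ 0.19  0.13  1.84 -0.    1.17  1.7 ]
```

Run:
```python
from h import *
p=np.array(manip.get_position())
manip.servo_line([p[0],p[1],.47],rate=.3)
manip.move_to([.53,.10,.48],ori(1.63))
snap('wrist','w1');print(manip.get_time(),manip.get_position())
for i in range(4): print(np.round(manip.get_contact_force(),2))
i=cv2.imread('pics/w1.png')
```

```text
3.0833 [0.52995943 0.10070507 0.47988318]
[0.11 0.32 0.25]
[0.11 0.32 0.25]
[0.11 0.32 0.25]
[0.11 0.32 0.25]
```

View pics/w1.png

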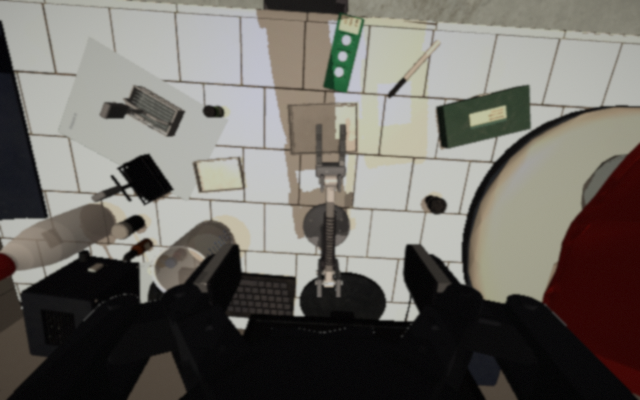

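Run:
```python
from h import *
i=cv2.imread('pics/w1.png')
cv2.imwrite('pics/w1z.png',cv2.resize(i[95:305,270:400],None,fx=2.8,fy=2.8,interpolation=cv2.INTER_CUBIC))
cv2.imwrite('pics/w1y.png',cv2.resize(i[110:200,300:360],None,fx=6,fy=6,interpolation=cv2.INTER_CUBIC))
```

```text
(no output)
```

View pics/w1z.png

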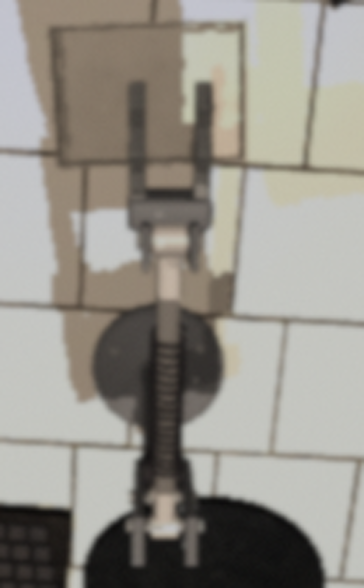

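View pics/w1y.png

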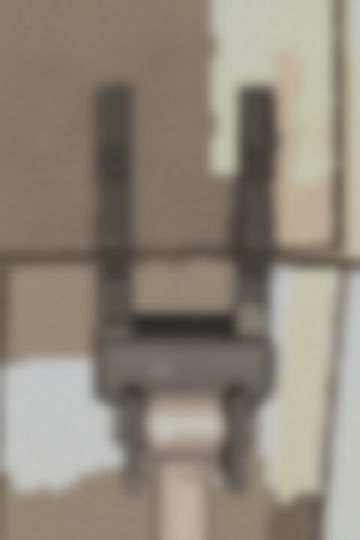

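Run:
```python
from h import *
c=load('w1');y=lambda u,v:(u/6+300,v/6+110);z=lambda u,v:(u/2.8+270,v/2.8+95)
p=lambda n,x:print(n,np.round(x,4))
for Z in(.287,):
  p('tips',(onz(c,*y(114,85),Z),onz(c,*y(257,85),Z)))
  p('roots',(onz(c,*y(115,335),Z),onz(c,*y(249,335),Z)))
p('foot',onz(c,*z(158,368),.005))
q=[onz(c,*z(*k),.03) for k in[(52,28),(243,23),(243,160),(58,165)]];p('tray',(np.mean(q,0)))
p('rear',(onz(c,*z(139,530),.3),onz(c,*z(190,530),.3)))
s=load('scene0');t=load('top0')
m=tri(ray(c,*y(185,85)),ray(t,(291-.2),233));p('trimid',m[0]);print(m[1])
m=tri(ray(c,*y(257,85)),ray(s,97/3.7+220,195/3.7+150));p('left?',m[0]);print(m[1])
```

```text
tips [[0.4678 0.0938 0.287 ]
 [0.4662 0.1199 0.287 ]]
roots [[0.5138 0.0966 0.287 ]
 [0.5123 0.1221 0.287 ]]
foot [0.7038 0.1215 0.005 ]
tray [0.4844 0.1006 0.03  ]
rear [[0.6605 0.1056 0.3   ]
 [0.6592 0.1283 0.3   ]]
trimid [0.4677 0.107  0.2722]
[np.float64(0.0003653144482419958), np.float64(0.00036531444824209247)]
left? [0.4677 0.1181 0.2825]
[np.float64(0.0025628131975067654), np.float64(0.002562813197506807)]
```

Run:
```python
from h import *
manip.move_to([.472,-.242,.42],ori(1.11))
manip.command_gripper(.05,30)
# view with camera over the rack
manip.servo_line([.472,-.242,.25],rate=.2)
snap('wrist','w2');print(manip.get_time(),manip.get_position(),manip.get_width())
print(manip.get_contact_force())
```

```text
5.9 [ 0.47274138 -0.24240867  0.25125439] 0.04990869100351723
[ 0.07891943  0.50984071 -0.39430406]
```

View pics/w2.png

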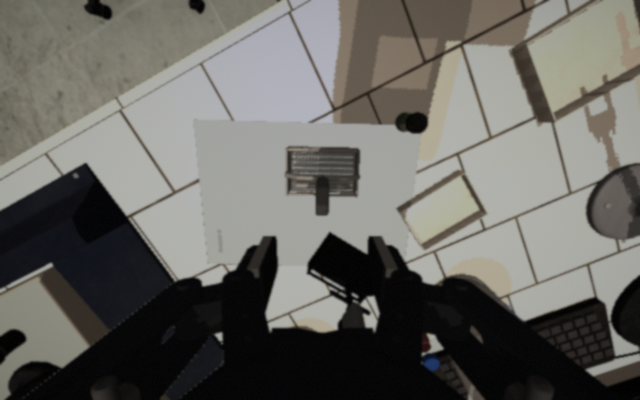

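Run:
```python
from h import *
c=load('w2');i=cv2.imread('pics/w2.png')
cv2.imwrite('pics/w2z.png',cv2.resize(i[135:225,270:375],None,fx=6,fy=6,interpolation=cv2.INTER_CUBIC))
for P in[(.472,-.242,.154),(.472,-.242,.034)]: print(proj(c,P))
```

```text
[321.46377917 204.63267709]
[321.65191172 174.66249767]
```

View pics/w2z.png

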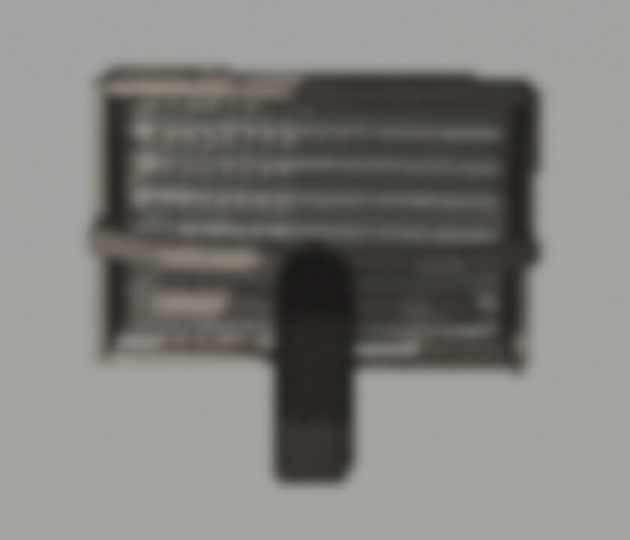

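Run:
```python
from h import *
c=load('w2');a=1.11
ex=np.array([np.sin(a),-np.cos(a),0]);
for dz in(.11,.154):
  for dx in(-.013,.013):
    print(dz,dx,(proj(c,np.array([.472,-.242,dz])+ex*dx)-[270,135])*6)
for dx in(-.03,.03): print('rim',(proj(c,np.array([.472,-.242,.034])+ex*dx)-[270,135])*6)
```

```text
0.11 -0.013 [309.21490156 256.2197154 ]
0.11 0.013 [309.39837145 409.9294163 ]
0.154 -0.013 [308.66358999 326.66180147]
0.154 0.013 [308.89795863 506.02112917]
rim [309.75583228  92.21232561]
rim [310.05954483 376.65406592]
```

Run:
```python
from h import *
f0=np.array(manip.get_contact_force())
manip.servo_line([.4706,-.2405,.2],ori(1.095),rate=.15)
manip.servo_line([.4706,-.2405,.137],rate=.12)
manip.hold(.2);print('pre',manip.get_position(),manip.get_contact_force())
manip.command_gripper(.0,40)
print(manip.get_width(),manip.get_position(),manip.get_contact_force(),manip.get_time())
manip.servo_line([.4706,-.2405,.30],rate=.12)
manip.hold(.4)
F=[]
for i in range(10):
    manip.hold(.05);F.append(manip.get_contact_force())
print(np.mean(F,0),np.std(F,0),manip.get_torque(),manip.get_width(),manip.get_time())
snap('wrist','w3');snap('scene','s3')
i=cv2.imread('pics/s3.png')
cv2.imwrite('pics/s3z.png',cv2.resize(i[130:350,250:450],None,fx=2.7,fy=2.7,interpolation=cv2.INTER_CUBIC))
```

```text
pre [ 0.47113672 -0.24077919  0.13788445] [-0.23080393 -0.04004643  0.81516185]
0.01193259525843991 [ 0.47076308 -0.24067857  0.13711488] [ 0.46731711 -1.01496546  0.49114176] 7.6833
[-0.06465665  0.19453669 -7.04837982] [0.5391831  0.3964801  0.56364768] [-0.01258634 -0.0132556   0.01219092] 0.011492970693979405 10.0917
```

View pics/w3.png

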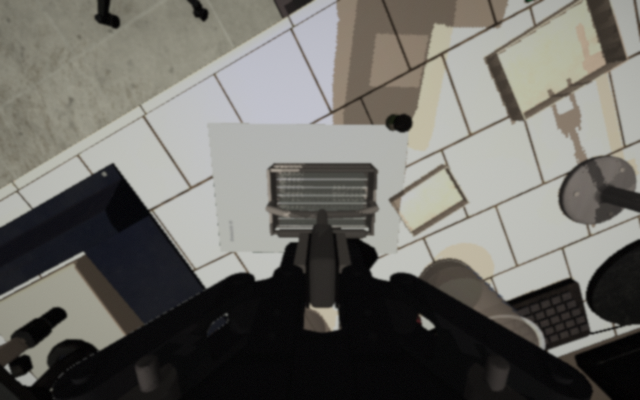

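View pics/s3z.png

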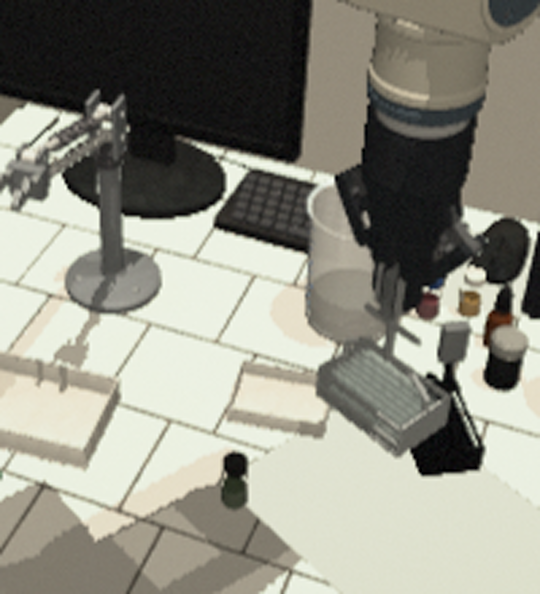

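Run:
```python
from h import *
yaw=.057;ex=np.array([np.cos(yaw),np.sin(yaw),0]);seat=np.array([.486,.1079,0])
manip.servo_line([.43,-.1,.34],ori(1.36),rate=.2)
P=seat-ex*.065;P[2]=.339
manip.servo_line(P,ori(1.5708+yaw),rate=.2)
manip.hold(.5)
print(P,manip.get_position(),manip.get_contact_force(),manip.get_time(),manip.get_width())
snap('wrist','w4');snap('scene','s4');snap('top','t4')
i=cv2.imread('pics/s4.png')
cv2.imwrite('pics/s4z.png',cv2.resize(i[130:290,180:330],None,fx=3.7,fy=3.7,interpolation=cv2.INTER_CUBIC))
i=cv2.imread('pics/t4.png')
cv2.imwrite('pics/t4z.png',cv2.resize(i[170:270,250:350],None,fx=5.9,fy=5.9,interpolation=cv2.INTER_CUBIC))
```

```text
[0.42110556 0.10419701 0.339     ] [0.42115387 0.10404116 0.33903556] [-0.58843658 -0.05240513 -7.21118929] 12.775 0.011806353506492971
```

View pics/w4.png

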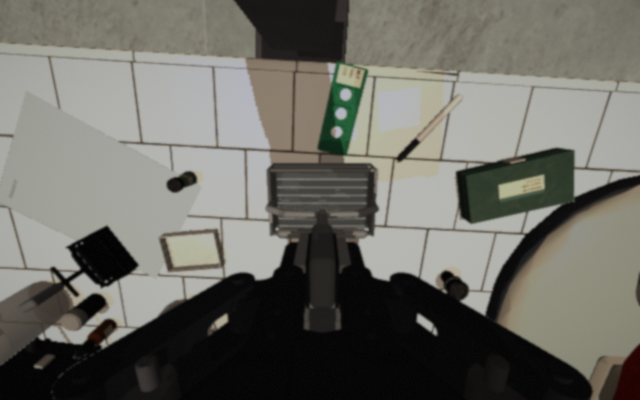

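View pics/s4z.png

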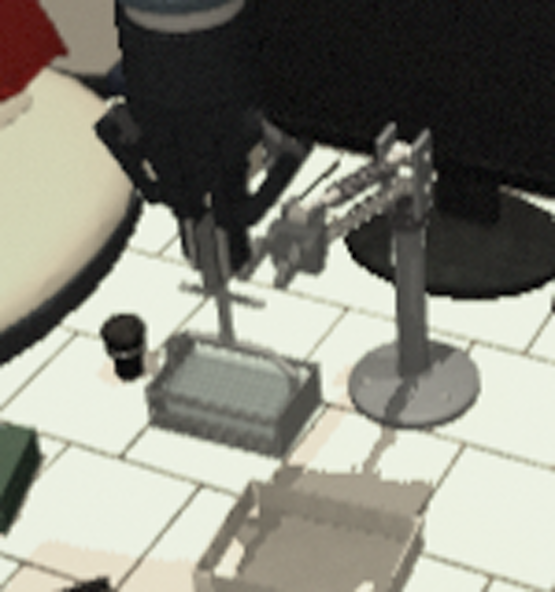

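View pics/t4z.png

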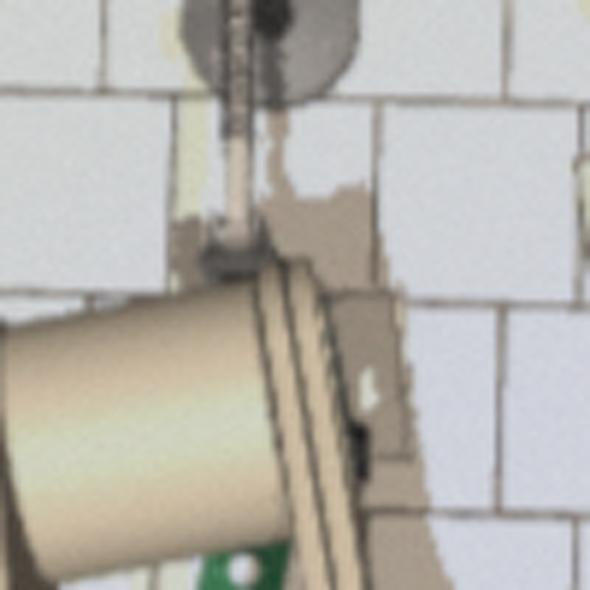

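Run:
```python
from h import *
s=load('s4');f=lambda u,v:(u/3.7+180,v/3.7+130);g=lambda P:np.round((proj(s,P)-[180,130])*3.7,1)
a,b=onz(s,*f(180,287),.297),onz(s,*f(265,304),.297);print(a,b,(a+b)/2,np.linalg.norm(a-b))
yaw=.057;ex=np.array([np.cos(yaw),np.sin(yaw),0]);ey=np.array([-np.sin(yaw),np.cos(yaw),0])
C=np.array([.4212,.104,.297]);print('pred pin',g(C+ey*.029),g(C-ey*.029))
S=np.array([.486,.1079,.284]);print('pred tips',g(S-ex*.019+ey*.0135),g(S-ex*.019-ey*.0135))
b=C.copy();b[2]=.297-.095
for i in(-1,1):
  for j in(-1,1):print(i,j,g(b+ex*.03*i+ey*.046*j))
```

```text
[0.42063806 0.13136409 0.297     ] [0.4259666  0.07555424 0.297     ] [0.42330233 0.10345916 0.297     ] 0.056063644171005796
pred pin [176.8 287.4] [263.1 307.1]
pred tips [236.4 267.7] [275.2 276.4]
-1 -1 [279.5 463.8]
-1 1 [147.2 429.8]
1 -1 [320.7 403.5]
1 1 [193.  372.4]
```

Run:
```python
from h import *
yaw=.057;ex=np.array([np.cos(yaw),np.sin(yaw),0]);seat=np.array([.486,.1079,0])
for d in(-.03,-.012,-.001):
    P=seat+ex*d;P[2]=.339
    manip.servo_line(P,rate=.06);manip.hold(.1)
    print(d,manip.get_position(),np.round(manip.get_contact_force(),2),np.round(manip.get_torque(),3),manip.get_time())
snap('wrist','w5');snap('scene','s5')
i=cv2.imread('pics/s5.png')
cv2.imwrite('pics/s5z.png',cv2.resize(i[160:290,200:330],None,fx=4.6,fy=4.6,interpolation=cv2.INTER_CUBIC))
```

```text
-0.03 [0.45565188 0.10614163 0.33885496] [ 0.62 -0.3  -7.05] [ 0.034 -0.099 -0.002] 13.7583
-0.012 [0.47381844 0.10717885 0.33878628] [-0.89 -0.22 -7.48] [ 0.021 -0.013 -0.061] 14.3083
-0.001 [0.48490596 0.10780226 0.338869  ] [ 0.25  0.68 -7.73] [-0.017 -0.057  0.033] 14.7417
```

View pics/w5.png

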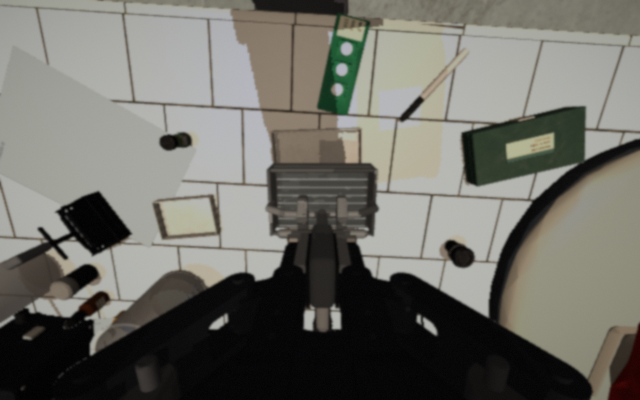

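View pics/s5z.png

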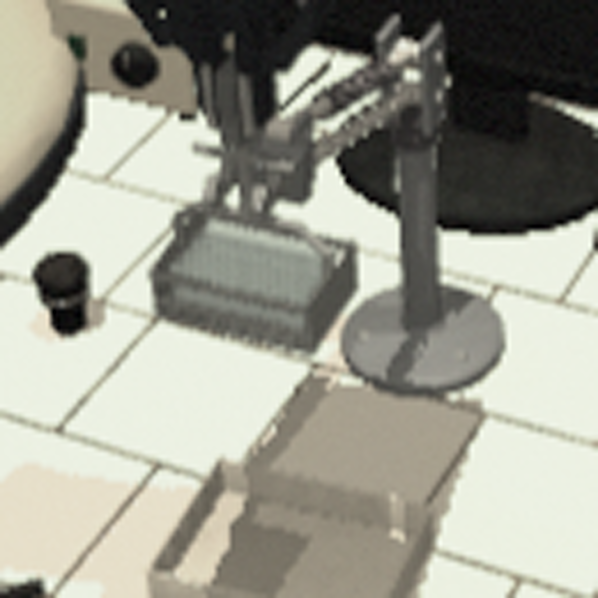

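Run:
```python
from h import *
i=cv2.imread('pics/w5.png')
cv2.imwrite('pics/w5z.png',cv2.resize(i[150:260,255:390],None,fx=5,fy=5,interpolation=cv2.INTER_CUBIC))
i=cv2.imread('pics/s5.png')
cv2.imwrite('pics/s5y.png',cv2.resize(i[180:220,230:275],None,fx=13,fy=13,interpolation=cv2.INTER_CUBIC))
c=load('w5');yaw=.057;ex=np.array([np.cos(yaw),np.sin(yaw),0]);ey=np.array([-np.sin(yaw),np.cos(yaw),0])
g=lambda P:np.round((proj(c,P)-[255,150])*5)
C=np.array([.4849,.1078,.297]);S=np.array([.486,.1079,.284])
print('pin',g(C+ey*.029),g(C-ey*.029));print('tips',g(S-ex*.019+ey*.0135),g(S-ex*.019-ey*.0135))
```

```text
pin [562. 412.] [107. 413.]
tips [436. 248.] [233. 248.]
```

View pics/w5z.png

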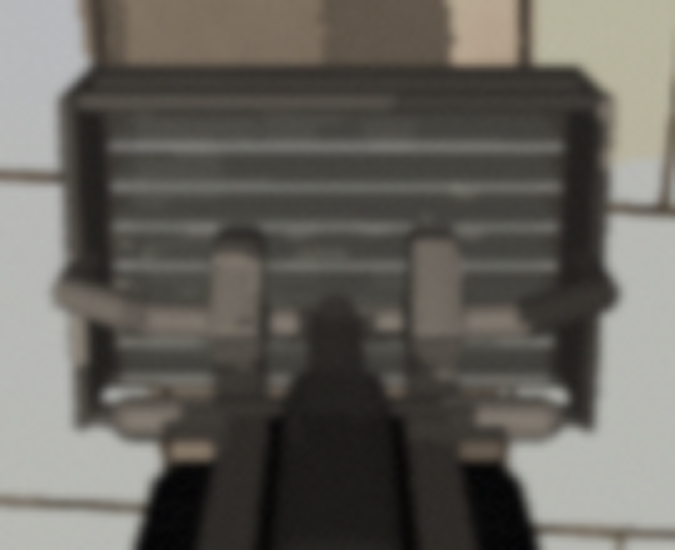

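View pics/s5y.png

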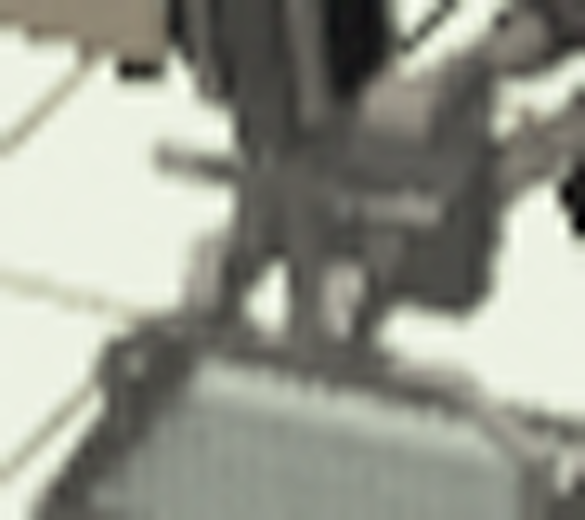

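```bash
cat >> h.py <<'E'
yaw=.057;ex=np.array([np.cos(yaw),np.sin(yaw),0]);seat=np.array([.486,.1079,0])
def tcp(s,d=-.0025,dz=0.):
    P=seat+ex*(d-.18*(np.cos(.3-s)-np.cos(.3)));P[2]=.231+.18*np.sin(.3-s)+.0421+dz;return P
def favg(n=8):
    F=[]
    for i in range(n): manip.hold(.03);F.append(np.r_[manip.get_contact_force(),manip.get_torque()])
    return np.mean(F,0)
E
python3 - <<'E'
from h import *
manip.servo_line(tcp(0,dz=.006),rate=.04);print(np.round(favg(),2))
manip.servo_line(tcp(0,dz=.0),rate=.03);print(np.round(favg(),2))
for s in(.06,.12):
    manip.servo_line(tcp(s),rate=.03);print(s,np.round(manip.get_position(),4),np.round(tcp(s),4),np.round(favg(),2),manip.get_time())
snap('wrist','w6');snap('scene','s6')
i=cv2.imread('pics/w6.png')
cv2.imwrite('pics/w6z.png',cv2.resize(i[150:260,255:390],None,fx=5,fy=5,interpolation=cv2.INTER_CUBIC))
E
```

```text
[-0.06  0.03 -6.91 -0.01 -0.01  0.  ]
[ 1.95  0.18 -6.15  0.02 -0.28  0.02]
0.06 [0.4808 0.1076 0.3159] [0.4806 0.1076 0.3159] [ 3.15  0.47 -5.48  0.05 -0.61  0.  ] 16.825
0.12 [0.4785 0.1075 0.3052] [0.4784 0.1075 0.3053] [ 4.38  0.72 -4.61  0.07 -0.84  0.02] 17.6
```

View pics/w6z.png

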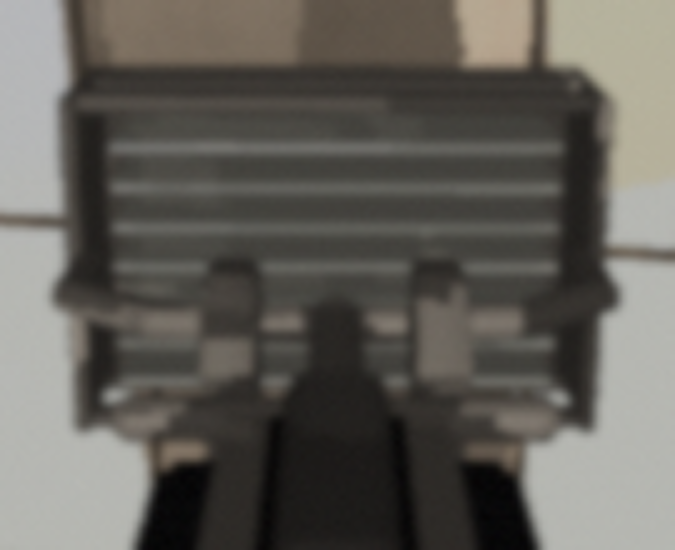

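Run:
```python
from h import *
for d in(-.0015,-.0005,.0005,.0015,.0025):
    manip.servo_line(tcp(.12,d),rate=.02);f=favg(6);print(d,np.round(manip.get_position(),4),np.round(f,2),manip.get_time())
    if f[0]<.3:break
```

```text
-0.0015 [0.4789 0.1075 0.3051] [ 1.04  0.01 -4.41  0.04 -0.22  0.01] 18.15
-0.0005 [0.4801 0.1075 0.3052] [-0.23  0.09 -4.47 -0.02  0.08  0.03] 18.6
```

Run:
```python
from h import *
d=-.0007
for s in(.18,.24,.30,.35,.39):
    manip.servo_line(tcp(s,d),rate=.03);f=favg(8);print(s,round(d,4),np.round(manip.get_position(),4),np.round(f,2),manip.get_time())
    if abs(f[0])>.3:d+=np.clip(f[0]*.0005,-.001,.001)
    if f[2]>-.6:break
snap('wrist','w7');snap('scene','s7')
i=cv2.imread('pics/w7.png');j=cv2.imread('pics/s7.png')
cv2.imwrite('pics/w7z.png',cv2.resize(i[150:260,255:390],None,fx=5,fy=5,interpolation=cv2.INTER_CUBIC))
cv2.imwrite('pics/s7z.png',cv2.resize(j[160:290,200:330],None,fx=4.6,fy=4.6,interpolation=cv2.INTER_CUBIC))
```

```text
0.18 -0.0007 [0.4785 0.1075 0.2947] [-1.39  0.1  -3.28  0.02  0.24  0.01] 19.375
0.24 -0.0014 [0.4773 0.1074 0.2841] [ 2.02  0.1  -2.89  0.01 -0.36  0.02] 20.1583
0.3 -0.0004 [0.4772 0.1074 0.273 ] [-1.43  0.24 -1.96  0.02  0.26  0.03] 20.9333
0.35 -0.0011 [0.4773 0.1074 0.2643] [-0.06 -0.07 -1.27 -0.01  0.05  0.02] 21.65
0.39 -0.0011 [0.4777 0.1074 0.257 ] [ 0.12  0.16 -0.37  0.05 -0.06  0.03] 22.3083
```

View pics/w7z.png

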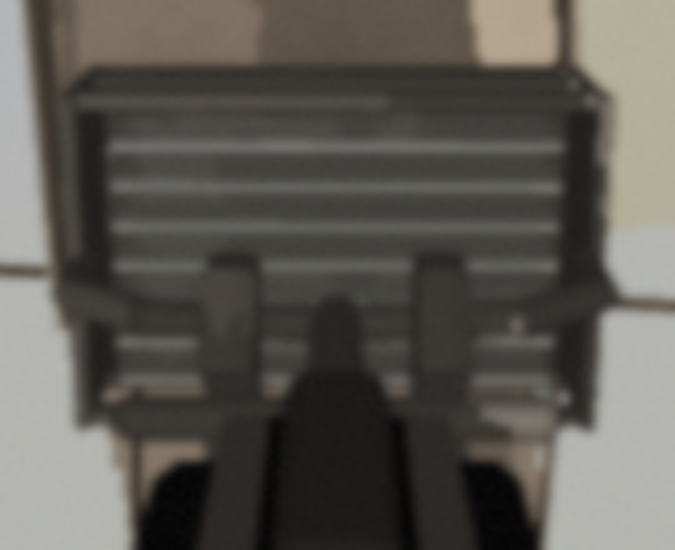

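View pics/s7z.png

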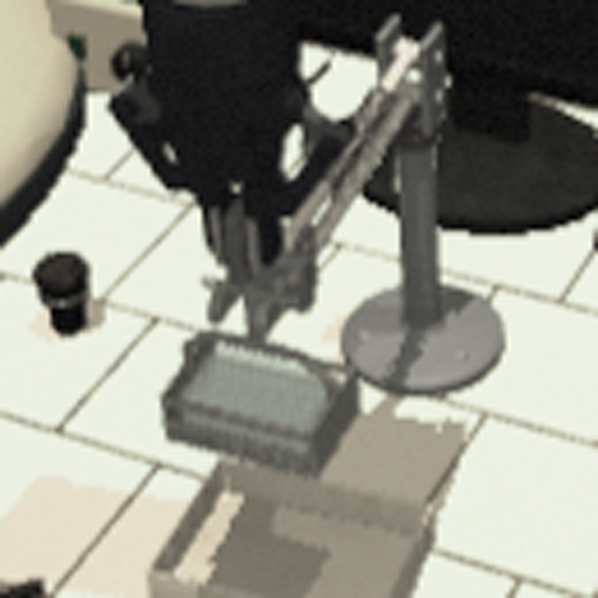

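Run:
```python
from h import *
for s in(.405,.42):
    manip.servo_line(tcp(s,-.0009),rate=.02);manip.hold(.2);f=favg(30);print(s,np.round(manip.get_position(),4),np.round(f,2),manip.get_time())
    if f[2]>-.05:break
```

```text
0.405 [0.478  0.1075 0.2542] [-0.19  0.23 -0.27  0.06  0.04  0.03] 23.8917
0.42 [0.4784 0.1075 0.2516] [-0.62  0.08 -0.03  0.02  0.14  0.02] 25.375
```

Run:
```python
from h import *
manip.servo_line(tcp(.42,-.0012),rate=.02);f=favg(10);print(np.round(f,2))
manip.command_gripper(.0,20);print(np.round(favg(8),2),manip.get_width())
for w in(.0118,.0122,.0126,.013,.014,.016,.02,.03,.04):
    manip.command_gripper(w,20);print(w,round(manip.get_width(),4),np.round(manip.get_contact_force(),2),manip.get_time())
manip.hold(.3)
snap('wrist','w8');snap('scene','s8')
i=cv2.imread('pics/w8.png');j=cv2.imread('pics/s8.png')
cv2.imwrite('pics/w8z.png',cv2.resize(i[150:310,225:420],None,fx=4,fy=3.7,interpolation=cv2.INTER_CUBIC))
cv2.imwrite('pics/s8z.png',cv2.resize(j[160:290,200:330],None,fx=4.6,fy=4.6,interpolation=cv2.INTER_CUBIC))
```

```text
[ 0.65  0.08 -0.1   0.01 -0.1   0.01]
[ 1.16  0.14  0.06  0.01 -0.23  0.02] 0.011647127923854026
0.0118 0.0118 [ 1.81 -1.07 -0.07] 26.6917
0.0122 0.0121 [-1.25  0.52 -0.3 ] 26.9083
0.0126 0.0127 [0.94 0.23 0.55] 27.125
0.013 0.0131 [-0.04  0.19 -0.58] 27.3417
0.014 0.0138 [-1.34  0.55  0.53] 27.5583
0.016 0.0156 [0.06 0.05 1.18] 27.775
0.02 0.0201 [ 0.11 -0.59 -0.06] 27.9917
0.03 0.03 [ 0.05  0.35 -1.02] 28.25
0.04 0.0401 [ 0.81 -0.01 -0.33] 28.5083
```

View pics/w8z.png

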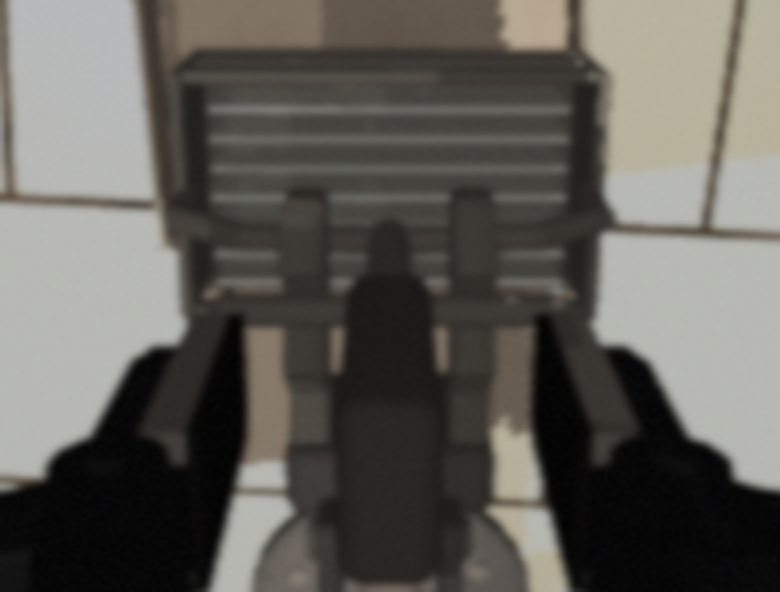

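View pics/s8z.png

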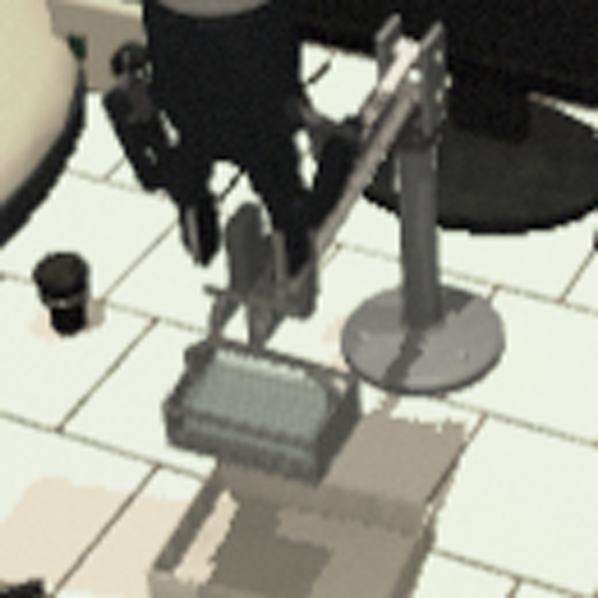

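The pin sits in both notches, with the prongs square to it, and the open fingers are clear of the tab. Next I'll retreat straight up and check.

Run:
```python
from h import *
p=np.array(manip.get_position())
manip.servo_line([p[0],p[1],p[2]+.08],rate=.06);print(np.round(manip.get_contact_force(),2))
manip.servo_line([p[0]+.04,p[1],.50],rate=.15)
manip.hold(1)
snap('scene','s9');snap('wrist','w9');manip.hold(.5);snap('scene','s10')
print(np.round(manip.get_contact_force(),2),manip.get_time(),np.abs(cv2.imread('pics/s9.png').astype(int)-cv2.imread('pics/s10.png'))[160:290,200:330].max())
i=cv2.imread('pics/w9.png');j=cv2.imread('pics/s9.png')
cv2.imwrite('pics/s9z.png',cv2.resize(j[160:290,200:330],None,fx=4.6,fy=4.6,interpolation=cv2.INTER_CUBIC))
cv2.imwrite('pics/w9z.png',cv2.resize(i[60:260,220:420],None,fx=3,fy=3,interpolation=cv2.INTER_CUBIC))
```

```text
[ 0.81 -0.04 -0.21]
[0.25 0.38 1.1 ] 33.35 42
```

View pics/s9z.png

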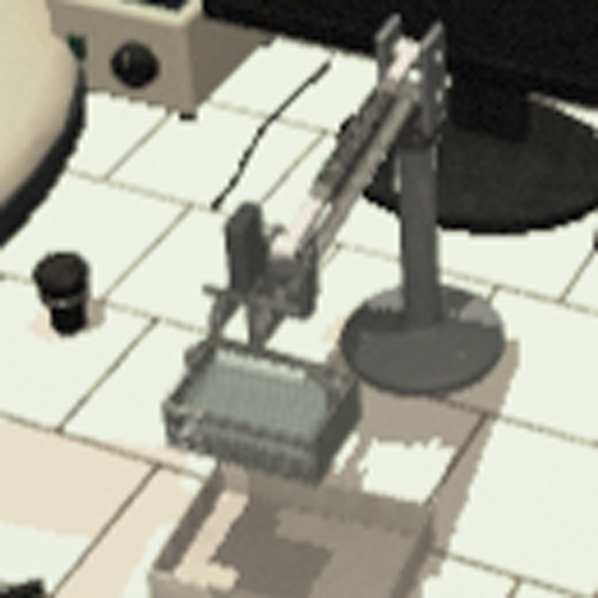

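View pics/w9z.png

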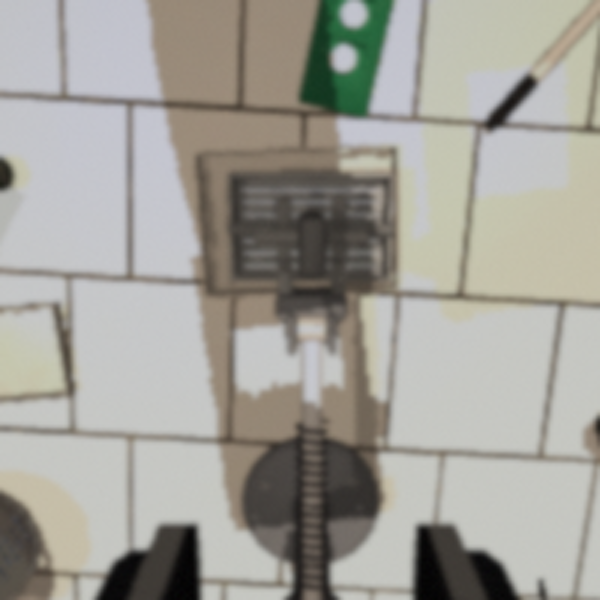

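Run:
```python
from h import *
a=load('s9')['image'].astype(int);manip.hold(.5);c=snap('scene','s11');b=c['image'].astype(int)
d=np.abs(a-b).max(2);print((d[160:290,200:330]>25).sum(),(d[300:390,330:450]>25).sum(),d[160:290,200:330].mean(),d[300:390,330:450].mean())
manip.sign_off();print(manip.get_time())
```

```text
2 0 1.7492307692307691 1.2413888888888889
the job is handed in; nothing more can be done
the job is handed in; nothing more can be done
```

The steel slide rack hangs on the swing arm's fork over the large drip tray, and I handed the job in at about 34 s of the 64 s allowed. `sign_off` reports no verdict, so these are my own checks.

- **Pick-up:** I gripped the steel rack by its grey tab and lifted it. The wrist read about 7 N of weight, and the camera showed the rack hanging level.
- **Seating and lowering:** I brought the stem in between the prongs and lowered the pin into the notches. I then followed the arm's arc down, correcting along the prongs from the force readings. The sideways force reached 4.4 N early on, before I shifted about 2 mm to centre the pin.
- **Release:** By my commanded position the arm had sunk about 0.42 rad, and the averaged vertical force was then about 0 N. I opened the gripper in small steps. The rack's position in the picture did not visibly change as I let go. I had no direct reading of the arm's speed.
- **Final pictures:** The pin lies in both notches, square to the prongs, and the rack is upright over the tray. Scene pictures about 1 s apart differ only by image noise, so nothing was moving. The gripper was clear at 0.5 m height.
- **Disagreements:** While I was centring the pin, the camera views disagreed by about 2 mm along the prongs. Single force readings scattered by about 0.5 N.
- **Bystanders:** The path stayed well away from all three. The eyepiece-like one near the tray looks unmoved, but I did not measure the others again at the end.

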